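# Refit the batteries and hold the cover of a work light shut

### The job

The battery work light on the bench has empty battery wells: stand a spare cell, button end up, fully down in each empty well. Then turn the wing stud that is still out of line until it lies straight across the light like the other one, so that both pass through the slots in the cover, fit the cover over the studs and press it fully home against its rubber seal. Finish while still holding the cover pressed home, so that a workmate can lock the studs; leave the other things on the bench alone.

Things in the scene. Friction and masses are not known exactly. Their poses are not given: they have to be found in the camera images.
- light: Battery work light: a grey box case fixed to the bench, 146 mm (x) by 260 mm (y, lengthwise) by 80 mm high, LED window on its +x face. Origin at the centre of its underside, on the bench. From above: a rim (top at 80 mm), inside it a flat landing for the cover 6 mm lower, and in the middle the open battery bay, 110 mm (x) by 174 mm (y), free of anything between landing and cells.
- seat (a point): Centre of the light's flat landing on which the cover bottoms, 74 mm above the bench; x across the light, y lengthwise, z up. The rim round the landing leaves a recess of 130 mm (x) by 246 mm (y) for the cover.
- seal (a joint): How far (m) the black rubber seal round the battery bay is pressed down. At 0 its top stands 4 mm above the landing (78 mm above the bench) and bears the cover's weight; it starts to give at 3.6 N and is level with the landing, 0.004, at 9.6 N. Let go, it lifts the cover 4 mm again.
- well1 (a point): Centre of the floor of battery well 1, 8 mm above the bench. The four wells stand in one row lengthwise along the light, 41 mm apart, numbered towards its +y. Each is a square pocket 37 x 37 mm, 30 mm deep; its upper edges are 38 mm above the bench. Two of the four hold cells at the start, two are empty; which ones varies.
- well2 (a point): Centre of the floor of battery well 2, 8 mm above the bench. The four wells stand in one row lengthwise along the light, 41 mm apart, numbered towards its +y. Each is a square pocket 37 x 37 mm, 30 mm deep; its upper edges are 38 mm above the bench. Two of the four hold cells at the start, two are empty; which ones varies.
- well3 (a point): Centre of the floor of battery well 3, 8 mm above the bench. The four wells stand in one row lengthwise along the light, 41 mm apart, numbered towards its +y. Each is a square pocket 37 x 37 mm, 30 mm deep; its upper edges are 38 mm above the bench. Two of the four hold cells at the start, two are empty; which ones varies.
- well4 (a point): Centre of the floor of battery well 4, 8 mm above the bench. The four wells stand in one row lengthwise along the light, 41 mm apart, numbered towards its +y. Each is a square pocket 37 x 37 mm, 30 mm deep; its upper edges are 38 mm above the bench. Two of the four hold cells at the start, two are empty; which ones varies.
- cell1_mid (a point): Centre of cell 1: an upright size-D battery, round can 33 mm in diameter, 61.5 mm tall with the small button on top (z up), about 0.14 kg; this point is 30.75 mm above its base. Stands in a well at the start, its upper 31 mm clear.
- cell2_mid (a point): Centre of cell 2: an upright size-D battery, round can 33 mm in diameter, 61.5 mm tall with the small button on top (z up), about 0.14 kg; this point is 30.75 mm above its base. Stands in a well at the start, its upper 31 mm clear.
- cell3_mid (a point): Centre of cell 3: an upright size-D battery, round can 33 mm in diameter, 61.5 mm tall with the small button on top (z up), about 0.14 kg; this point is 30.75 mm above its base. A spare, standing on the bench at the start. Grip its upper 25 mm, fingers closing across the row of wells, to stay clear of well edges and neighbours.
- cell4_mid (a point): Centre of cell 4: an upright size-D battery, round can 33 mm in diameter, 61.5 mm tall with the small button on top (z up), about 0.14 kg; this point is 30.75 mm above its base. A spare, standing on the bench at the start. Grip its upper 25 mm, fingers closing across the row of wells, to stay clear of well edges and neighbours.
- wing1 (a joint): Turn of wing stud 1 about the vertical (rad, counter-clockwise from above positive): 0, at a stop, lies across the light (along its x), in line with the cover's slots; 1.57, at the other stop, is lengthwise. Friction 0.04 N m; it stays where it is left. Starts at 1.0 to 1.45.
- wing2 (a joint): Turn of wing stud 2 about the vertical (rad, counter-clockwise from above positive): 0, at a stop, lies across the light (along its x), in line with the cover's slots; 1.57, at the other stop, is lengthwise. Friction 0.04 N m; it stays where it is left. Starts near 0.
- wing1_top (a point): Centre of the top of wing stud 1, 103 mm above the bench; its x lies along the wing and turns with it. A steel wing 30 mm long, 8 mm thick, 22 mm tall on a thin shank. One stud stands on each end landing, 105 mm lengthwise from the light's centre; which is at which end varies. Fingertips more than 23 mm below the top may meet the rim.
- wing2_top (a point): Centre of the top of wing stud 2, 103 mm above the bench; its x lies along the wing and turns with it. A steel wing 30 mm long, 8 mm thick, 22 mm tall on a thin shank. One stud stands on each end landing, 105 mm lengthwise from the light's centre; which is at which end varies. Fingertips more than 23 mm below the top may meet the rim.
- cover_handle (a point): Centre of the bow-handle bar of the loose cover, a grey plate 126 mm (x) by 242 mm (y) by 5 mm, 0.16-0.26 kg, flat on the bench at the start. The bar, 12 x 12 mm, 90 mm long along y, lies over the plate's centre; this point is 34 mm above the underside. Two slots for the wings, 36 mm (x) by 18 mm (y), lie 105 mm either side of the middle along y. Fits either way round; home, this point is 34 mm above the seat.
- level: Spirit level, aluminium bar 24 x 250 x 50 mm, standing on edge beyond the light; a bystander. Origin at the centre of its underside.
- tape: Tape measure, black, 70 x 34 x 58 mm; a bystander. Origin at the centre of its underside.
- log: Short sawn branch standing upright, 76 mm in diameter, 90 mm tall; a bystander. Origin at the centre of its underside.
- gluegun: Hot-glue gun lying on its side, black, about 200 x 130 x 28 mm; a bystander. Origin under the middle of its barrel.

How it is judged (in metres and radians):
On the way, in this order (a step that is already met when the one before it is completed fails the run):
1. every battery well holds a cell, standing fully down in it (((horizontal distance between cell1_mid and well1 below 0.007 m and z of cell1_mid in the frame of well1 below 0.034 m and angle between cell1_mid's own z axis and vertical below 0.15 rad) or (horizontal distance between cell2_mid and well1 below 0.007 m and z of cell2_mid in the frame of well1 below 0.034 m and angle between cell2_mid's own z axis and vertical below 0.15 rad) or (horizontal distance between cell3_mid and well1 below 0.007 m and z of cell3_mid in the frame of well1 below 0.034 m and angle between cell3_mid's own z axis and vertical below 0.15 rad) or (horizontal distance between cell4_mid and well1 below 0.007 m and z of cell4_mid in the frame of well1 below 0.034 m and angle between cell4_mid's own z axis and vertical below 0.15 rad)) and ((horizontal distance between cell1_mid and well2 below 0.007 m and z of cell1_mid in the frame of well2 below 0.034 m and angle between cell1_mid's own z axis and vertical below 0.15 rad) or (horizontal distance between cell2_mid and well2 below 0.007 m and z of cell2_mid in the frame of well2 below 0.034 m and angle between cell2_mid's own z axis and vertical below 0.15 rad) or (horizontal distance between cell3_mid and well2 below 0.007 m and z of cell3_mid in the frame of well2 below 0.034 m and angle between cell3_mid's own z axis and vertical below 0.15 rad) or (horizontal distance between cell4_mid and well2 below 0.007 m and z of cell4_mid in the frame of well2 below 0.034 m and angle between cell4_mid's own z axis and vertical below 0.15 rad)) and ((horizontal distance between cell1_mid and well3 below 0.007 m and z of cell1_mid in the frame of well3 below 0.034 m and angle between cell1_mid's own z axis and vertical below 0.15 rad) or (horizontal distance between cell2_mid and well3 below 0.007 m and z of cell2_mid in the frame of well3 below 0.034 m and angle between cell2_mid's own z axis and vertical below 0.15 rad) or (horizontal distance between cell3_mid and well3 below 0.007 m and z of cell3_mid in the frame of well3 below 0.034 m and angle between cell3_mid's own z axis and vertical below 0.15 rad) or (horizontal distance between cell4_mid and well3 below 0.007 m and z of cell4_mid in the frame of well3 below 0.034 m and angle between cell4_mid's own z axis and vertical below 0.15 rad)) and ((horizontal distance between cell1_mid and well4 below 0.007 m and z of cell1_mid in the frame of well4 below 0.034 m and angle between cell1_mid's own z axis and vertical below 0.15 rad) or (horizontal distance between cell2_mid and well4 below 0.007 m and z of cell2_mid in the frame of well4 below 0.034 m and angle between cell2_mid's own z axis and vertical below 0.15 rad) or (horizontal distance between cell3_mid and well4 below 0.007 m and z of cell3_mid in the frame of well4 below 0.034 m and angle between cell3_mid's own z axis and vertical below 0.15 rad) or (horizontal distance between cell4_mid and well4 below 0.007 m and z of cell4_mid in the frame of well4 below 0.034 m and angle between cell4_mid's own z axis and vertical below 0.15 rad))), for 0.2 s.
2. both wing studs lie across and the cover is down over them, inside the rim, on its seal (value of joint each of wing1, wing2 below 0.3 rad and horizontal distance between cover_handle and seat below 0.007 m and z of cover_handle in the frame of seat between 0.03 and 0.0395 m and angle between the y axis of cover_handle and the y axis of seat, either way round below 0.06 rad and angle between cover_handle's own z axis and vertical below 0.03 rad), for 0.2 s.
At the end, for the whole second after the job is handed in: Each well holds an upright cell on its floor (within 3 mm); both wings lie across (within 0.3 rad); the cover is centred (7 mm), level (0.03 rad), square (0.06 rad) and held pressed to within 1.7 mm of the landing by the fingers with over 3 N (all of step 1 and value of joint each of wing1, wing2 below 0.3 rad and horizontal distance between cover_handle and seat below 0.007 m and z of cover_handle in the frame of seat between 0.03 and 0.0357 m and angle between the y axis of cover_handle and the y axis of seat, either way round below 0.06 rad and angle between cover_handle's own z axis and vertical below 0.03 rad and contact force between the fingers and cover above 3 N); the arm keeps its last pose, push and grip.
It fails at once if the spirit level is shifted by more than 30 mm (distance of level from where it was at the start of the episode above 0.03 m).
It fails at once if the tape measure is shifted by more than 30 mm (distance of tape from where it was at the start of the episode above 0.03 m).
It fails at once if the log is shifted by more than 30 mm (distance of log from where it was at the start of the episode above 0.03 m).
It fails at once if the glue gun is shifted by more than 30 mm (distance of gluegun from where it was at the start of the episode above 0.03 m).
It also fails if it takes over 72 s, if anything falls off the work surface, if the arm or the gripper's body presses on something with over 40 N, if the wrist force passes 120 N, or if a joint passes its speed limit or range.

### The arm

A 6-joint arm with a two-finger parallel gripper is mounted at the origin on the work surface. World frame = base frame: x ahead of the robot, y to its left, z up, the work surface at z = 0. Lengths are in m, angles in degrees, forces in N, time in s.
With the tool pointing down it reaches from about 0.4 to 0.825 m from the base axis. Payload 7 kg.
Tool frame: the origin (TCP) lies between the finger pads; the fingertips stand 19 mm ahead of it and the grasp point (between the pads) is the TCP (r.finger_overhang is the distance from the TCP to the fingertips, in m); z points along the fingers, y is the direction in which the jaws open and shut (so a half turn about z gives the same grasp; the last joint's range is limited). The gripper opens to 88 mm and grips with 3 to 60 N. Pads are 19 mm wide; open, the fingers measure 130 mm over their backs; the gripper's body (78 mm by 193 mm) begins 47 mm behind the grasp point.
Start: joints at [79.704, 20.546, 0.682, 0, -70.136, -16.507], TCP at [0.304, 0.602, 0.246] pointing down, gripper open.
Joint ranges: [-176.03, 176.03], [-82.01, 121.73], [-58.28, 71.71], [-173.87, 95.51], [-174.79, -0.11], [-173.66, 173.66]. Speed limits (degrees/s): [136.94, 136.94, 172.46, 180, 180, 180].

### API

Orientations are given as [roll, pitch, yaw] about the fixed x, y, z axes, in that order (R = Rz(yaw) Ry(pitch) Rx(roll)).
In Python, from plant import r, optics gives the robot as it stands. The module is installed in compiled form; this text tells all that it offers.
- The arm moves only by the tool step_arm, never from a script. Its argument "increments" is a list of rows, each an object of numbers: "tx", "ty", "tz": the shift along the world's x, y, z in mm; "ax", "ay", "az": the turn, a rotation vector about the world's x, y, z in degrees; "claw": the gripper command: -1 is shut, 1 is fully open, values between are in proportion. In form: [{"tx": .., "ty": .., "tz": .., "ax": .., "ay": .., "az": .., "claw": ..}, ...]. A call has 1 to 12 rows; each row shifts and turns the commanded pose from where the row before left it; what a row does not reach is not made up. A row lasts 1/10 s, in which the tool goes at most 50 mm and 8.59 degrees, less where a joint would pass 70% of its speed; a pose out of reach is approached as far as the arm can. A call with a gripper value outside its range is refused whole. The fingers move at their own pace and stop on an object; "newtons" is the grip in N (left out, the last holds). Time passes only in rows, so rows that do not move let the fingers close. It gives the time, the measured TCP pose, the force and the opening at its end, in the units of the state.
- r.get_state(): the state, without advancing time (a new reading comes with each control period).
- optics.capture(name): name is "side" or "top" or "wrist"; returns a dict with "image" (420x560x3 uint8, blue, green, red), "depth" (420x560 float32, m along the optical axis (not along the pixel's ray), 0 where there is no reading), "fx", "fy", "cx", "cy" (pixels), "R" (3x3) and "t" (3): a world point X has camera coordinates R X + t. Camera axes: x right, y down, z forward; pixel columns grow to the right and rows downward; lengths in m; the calibration is good to about 2 mm. A picture is of the moment at which its call begins.
- r.close_job(): hands the job in, once; it reports no verdict.
The state is a dict: "time_s": time; "joints": joint angles; "qd": joint speeds; "joint_torque": joint torques, N m; "tcp_pos": TCP position; "eef_rot": TCP orientation; "contact_force": force on the tool from outside, world axes, zero at the start; "moment": the same for the moment, N m; "gripper_width": finger opening in m.
Only numpy, scipy, OpenCV 4.12 (cv2) and the standard library are available. Lean on these libraries where they do the work, as an engineer would, in place of code of your own. Each camera call takes 0.05 s, during which the arm holds its last target. There are 200 camera calls.

## Working session

There is one attempt and no reset: what is moved stays moved. The work goes in short steps, Python scripts to look and compute and a tool call to move; the robot and the scene stay as the last step left them, time stands still between calls to the robot, and variables do not carry over. Pictures are saved under pics/ and viewed, about 8 in all and at most 12, crops included, and the job is handed in when it is done.

Besides the shell and the picture viewer there is one more tool, called in YAML: its name, and indented under it one key for each argument. step_arm: Moves the arm, as the interface text tells. Its arguments: {"type":"object","properties":{"increments":{"type":"array","items":{"type":"object","properties":{"tx":{"type":"number"},"ty":{"type":"number"},"tz":{"type":"number"},"ax":{"type":"number"},"ay":{"type":"number"},"az":{"type":"number"},"claw":{"type":"number"}}}},"newtons":{"type":"number"}},"required":["increments"]}

```bash
mkdir -p pics
cat > h.py <<'E'
from plant import r, optics
import numpy as np, cv2
def cap(n):
    c=optics.capture(n); return c
def pts(c):
    d=c["depth"]; v,u=np.mgrid[:420,:560]
    P=np.stack([(u-c["cx"])/c["fx"]*d,(v-c["cy"])/c["fy"]*d,d],-1)
    X=(P-np.array(c["t"]))@np.array(c["R"]); X[d==0]=np.nan
    return X
def ray(c,u,v,z):
    R=np.array(c["R"]);t=np.array(c["t"]); o=-R.T@t
    d=R.T@np.array([(u-c["cx"])/c["fx"],(v-c["cy"])/c["fy"],1]); return o+d*(z-o[2])/d[2]
E
python3 - <<'E'
from h import *
for n in("top","side"):
    c=cap(n); cv2.imwrite(f"pics/{n}0.png",c["image"]); np.savez(n+"0.npz",**c)
    print(n,c["fx"],-np.array(c["R"]).T@c["t"])
print(r.get_state())
E
```

```text
top 389.8430839947359 [ 0.48049948 -0.03608177  1.00102934]
side 423.9890570805677 [0.16233307 0.45471381 0.74018717]
{'time_s': 0.1, 'joints': array([ 7.97039496e+01,  2.05876781e+01,  6.38799923e-01, -1.52522655e-02,
       -7.01342311e+01, -1.65082410e+01]), 'qd': array([ 0.05856952, -0.14259107,  0.13716097,  0.06044694, -0.00656599,
       -0.04466812]), 'joint_torque': array([-1.36026883e-03, -5.84165347e+01,  2.93748826e+01,  7.01532885e+00,
        1.01840752e-02, -5.22962887e-05]), 'tcp_pos': array([0.30422693, 0.60211117, 0.24471854]), 'eef_rot': array([ 1.79916242e+02, -9.86985643e-03, -2.68094776e+01]), 'contact_force': array([-0.2104602 ,  0.24582787, -0.01244354]), 'moment': array([-0.07854036,  0.00014735,  0.01279007]), 'gripper_width': 0.08774230506892854}
```

View pics/top0.png

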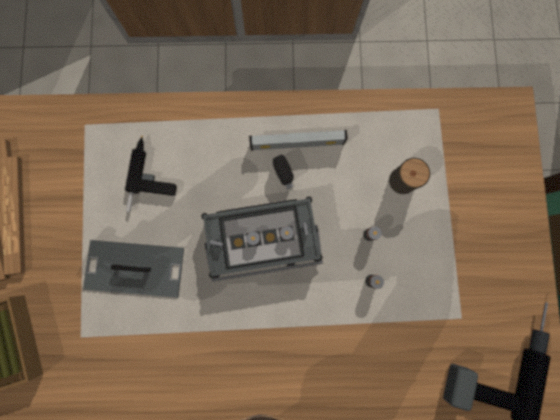

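The top view shows the light at (262,238), with cells apparently alternating with empty wells. The spares are at about (372,234) and (376,281), and the cover is at (133,268). Next I'll measure using depth and a zoomed crop.

Run:
```python
from h import *
c=dict(np.load("top0.npz")); X=pts(c); im=c["image"]
for u,v in[(262,238),(372,234),(133,268),(413,172)]: print(u,v,np.round(X[v,u],3), np.round(ray(c,u,v,0),3))
z=X[...,2]
def comp(lo,hi,box,name):
    m=np.zeros(z.shape,np.uint8); u0,v0,u1,v1=box
    m[v0:v1,u0:u1]=((z>lo)&(z<hi))[v0:v1,u0:u1]
    n,l,s,ce=cv2.connectedComponentsWithStats(m)
    for i in range(1,n):
        if s[i,4]>12:
            P=X[l==i]; rc=cv2.minAreaRect((P[:,:2]*1000).astype(np.float32))
            print(name,s[i,4],np.round(np.median(P,0),4),np.round(rc[0],1),np.round(rc[1],1),round(rc[2],1))
comp(.05,.075,(355,220,395,300),"spare")
comp(.003,.02,(70,230,195,310),"plate"); comp(.025,.05,(70,230,195,310),"bar")
comp(.0765,.09,(195,190,330,285),"rim"); comp(.092,.12,(195,190,330,285),"wing"); comp(.06,.0725,(215,200,310,275),"cell")
comp(.02,.2,(110,130,190,225),"gun");comp(.03,.2,(240,120,360,190),"lvl");comp(.06,.2,(390,150,440,200),"log")
a=cv2.resize(im[190:290,190:390],None,fx=4,fy=4,interpolation=cv2.INTER_CUBIC)
cv2.imwrite("pics/c1.png",cv2.convertScaleAbs(a,alpha=1.6))
```

```text
262 238 [ 0.546 -0.008  0.037] [ 0.548 -0.007  0.   ]
372 234 [ 0.549 -0.276  0.058] [ 0.553 -0.29   0.   ]
133 268 [0.478 0.309 0.036] [0.478 0.321 0.   ]
413 172 [ 0.694 -0.374  0.088] [ 0.715 -0.407  0.   ]
spare 153 [ 0.5518 -0.2795  0.0591] [ 553.  -279.6] [30.8 32. ] 82.3
spare 161 [ 0.4368 -0.2788  0.0584] [ 435.7 -279.5] [31.5 31.6] 60.1
plate 3226 [0.4776 0.3214 0.0048] [477.9 320.3] [242.8 127.7] 84.2
bar 188 [0.4787 0.3168 0.0384] [478.7 320.1] [90.3 12. ] 84.2
rim 1066 [ 0.5456 -0.0049  0.0791] [548.   -6.4] [154.5 267. ] 7.9
rim 33 [ 0.6162 -0.0801  0.0784] [615.4 -75.8] [40.7 17.5] 64.0
rim 17 [0.6014 0.0374 0.0779] [601.8  36.2] [ 3.5 31.4] 8.7
rim 18 [0.5891 0.0898 0.0771] [585.5  88.8] [10.5 27.2] 74.9
rim 24 [ 0.5749 -0.0953  0.0778] [575.3 -94.7] [38.6  4.2] 7.6
rim 17 [0.5543 0.087  0.078 ] [552.   86.1] [28.5  4.4] 9.6
rim 13 [0.4815 0.0759 0.0773] [483.8  75.8] [17.9  5.3] 15.7
wing 47 [ 0.563  -0.11    0.1014] [ 562.5 -110. ] [28.8  7.8] 9.7
wing 47 [0.5323 0.0979 0.1016] [533.2  97. ] [28.8  7.9] 76.2
cell 115 [0.6231 0.0116 0.0649] [624.1   9.3] [  5.5 186.7]
[... 339 characters left out ...]
573 0.0836 0.0704] [557.7  83.5] [29.9  1.8] 8.3
cell 149 [ 0.5568 -0.067   0.0673] [556.2 -67.1] [28.9 31.5] 88.6
cell 152 [0.5446 0.0145 0.067 ] [545.7  13.4] [31.1 31.7] 88.0
cell 17 [ 0.537  -0.1092  0.0715] [ 537.  -109.4] [12.  12.3] 10.0
cell 30 [ 0.5132 -0.1159  0.0713] [ 516.9 -113.6] [14.1 35.7] 87.7
cell 37 [0.4982 0.093  0.0716] [497.4  91.9] [21.4 21.4] 1.4
cell 27 [0.4748 0.0931 0.0715] [475.5  92.9] [14.3 24.3] 35.8
gun 1063 [0.6975 0.3048 0.0256] [731.5 270.5] [127.1 135.6] 81.8
lvl 1106 [ 0.7962 -0.1034  0.0485] [ 798.7 -102.5] [ 26.1 249.5] 2.8
lvl 396 [ 0.7173 -0.0617  0.0555] [719.9 -62.4] [69.8 35.8] 23.6
log 863 [ 0.6911 -0.3725  0.0889] [ 693.6 -375.4] [73.9 75.3] 87.3
```

View pics/c1.png

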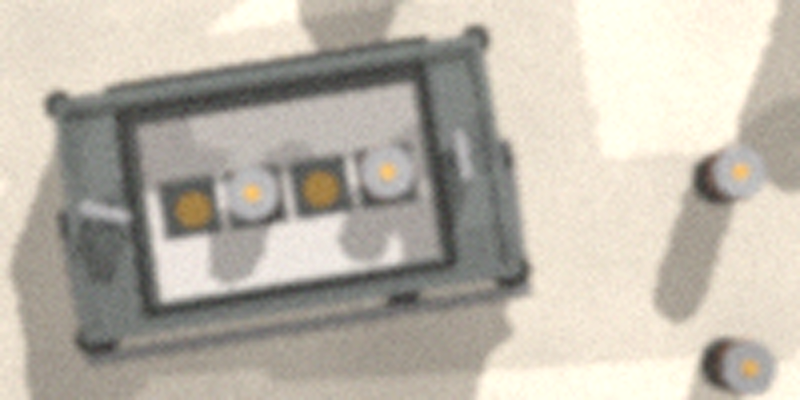

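The crop shows cells in the second and fourth wells counting from the left (about (253,190) and (388,172)), with the first and third empty. The left wing at (105,212) is the one out of line. From the measurements, the light is centred at (548,-6.5) with yaw 8.0°. The empty wells are at (550.9,-26.8) and (539.4,54.4), and that wing is 68° out. I'm going for spare A now.

step_arm:
  increments:
    - {"tx": 12.5, "ty": -44, "az": -4.6, "claw": 1}
    - {"tx": 12.5, "ty": -44, "az": -4.6, "claw": 1}
    - {"tx": 12.5, "ty": -44, "az": -4.6, "claw": 1}
    - {"tx": 12.5, "ty": -44, "az": -4.6, "claw": 1}
    - {"tx": 12.5, "ty": -44, "az": -4.6, "claw": 1}
    - {"tx": 12.5, "ty": -44, "az": -4.6, "claw": 1}
    - {"tx": 12.5, "ty": -44, "az": -4.6, "claw": 1}
    - {"tx": 12.5, "ty": -44, "az": -4.6, "claw": 1}
    - {"tx": 12.5, "ty": -44, "az": -4.6, "claw": 1}
    - {"tx": 12.5, "ty": -44, "az": -4.6, "claw": 1}
    - {"tx": 12.5, "ty": -44, "az": -4.6, "claw": 1}
    - {"tx": 12.5, "ty": -44, "az": -4.6, "claw": 1}

```text
$.increments[0]: bad value
```

step_arm:
  increments:
    - {"tx": 12.5, "ty": -44, "claw": 1}
    - {"tx": 12.5, "ty": -44, "claw": 1}
    - {"tx": 12.5, "ty": -44, "claw": 1}
    - {"tx": 12.5, "ty": -44, "claw": 1}
    - {"tx": 12.5, "ty": -44, "claw": 1}
    - {"tx": 12.5, "ty": -44, "tz": -20, "claw": 1}
    - {"tx": 12.5, "ty": -44, "tz": -30, "claw": 1}
    - {"tx": 10, "ty": -40, "tz": -30, "claw": 1}
    - {"claw": 1}
    - {"claw": 1}

```text
$.increments[0]: bad value
```

step_arm:
  increments:
    - {"tx": 12.5, "ty": -44, "tz": 0, "ax": 0, "ay": 0, "az": -4.6, "claw": 1}
    - {"tx": 12.5, "ty": -44, "tz": 0, "ax": 0, "ay": 0, "az": -4.6, "claw": 1}
    - {"tx": 12.5, "ty": -44, "tz": 0, "ax": 0, "ay": 0, "az": -4.6, "claw": 1}
    - {"tx": 12.5, "ty": -44, "tz": 0, "ax": 0, "ay": 0, "az": -4.6, "claw": 1}
    - {"tx": 12.5, "ty": -44, "tz": 0, "ax": 0, "ay": 0, "az": -4.6, "claw": 1}
    - {"tx": 12.5, "ty": -44, "tz": 0, "ax": 0, "ay": 0, "az": -4.6, "claw": 1}

```text
time_s: 0.7
tcp_pos: [0.3794, 0.3364, 0.2453]
eef_rot: [180.0, -0.0, -54.6]
contact_force: [1.4, 1.0, 0.1]
gripper_width: 0.0873
```

step_arm:
  increments:
    - {"tx": 12.4, "ty": -44, "tz": 0, "ax": 0, "ay": 0, "az": -2.3, "claw": 1}
    - {"tx": 12.4, "ty": -44, "tz": 0, "ax": 0, "ay": 0, "az": -2.3, "claw": 1}
    - {"tx": 12.4, "ty": -44, "tz": 0, "ax": 0, "ay": 0, "az": -2.3, "claw": 1}
    - {"tx": 12.4, "ty": -44, "tz": 0, "ax": 0, "ay": 0, "az": -2.3, "claw": 1}
    - {"tx": 12.4, "ty": -44, "tz": 0, "ax": 0, "ay": 0, "az": -2.3, "claw": 1}
    - {"tx": 12.4, "ty": -44, "tz": 0, "ax": 0, "ay": 0, "az": -2.3, "claw": 1}
    - {"tx": 12.4, "ty": -44, "tz": 0, "ax": 0, "ay": 0, "az": -2.3, "claw": 1}
    - {"tx": 12.4, "ty": -44, "tz": 0, "ax": 0, "ay": 0, "az": -2.3, "claw": 1}
    - {"tx": 12.4, "ty": -44, "tz": 0, "ax": 0, "ay": 0, "az": -2.3, "claw": 1}
    - {"tx": 12.4, "ty": -44, "tz": 0, "ax": 0, "ay": 0, "az": -2.3, "claw": 1}
    - {"tx": 12.4, "ty": -44, "tz": 0, "ax": 0, "ay": 0, "az": -2.3, "claw": 1}
    - {"tx": 12.4, "ty": -44, "tz": 0, "ax": 0, "ay": 0, "az": -2.3, "claw": 1}

```text
time_s: 1.9
tcp_pos: [0.5282, -0.1915, 0.2454]
eef_rot: [180.0, 0.0, -82.1]
contact_force: [1.3, 0.7, 0.5]
gripper_width: 0.0878
```

step_arm:
  increments:
    - {"tx": 12.4, "ty": -44, "tz": 0, "ax": 0, "ay": 0, "az": 0, "claw": 1}
    - {"tx": 12.4, "ty": -44, "tz": -10, "ax": 0, "ay": 0, "az": 0, "claw": 1}
    - {"tx": 0, "ty": 0, "tz": -30, "ax": 0, "ay": 0, "az": 0, "claw": 1}
    - {"tx": 0, "ty": 0, "tz": -20, "ax": 0, "ay": 0, "az": 0, "claw": 1}
    - {"tx": 0, "ty": 0, "tz": 0, "ax": 0, "ay": 0, "az": 0, "claw": 1}

```text
time_s: 2.4
tcp_pos: [0.5507, -0.2775, 0.1818]
eef_rot: [179.6, 0.2, -82.1]
contact_force: [-0.6, -1.2, 0.2]
gripper_width: 0.0875
```

Run:
```python
from h import *
c=cap("wrist"); X=pts(c); z=X[...,2]
s=r.get_state(); print(s["tcp_pos"],s["eef_rot"])
m=((z>.045)&(z<.075)).astype(np.uint8)
n,l,st,ce=cv2.connectedComponentsWithStats(m)
for i in range(1,n):
    if st[i,4]>150:
        P=X[l==i]; print(st[i],np.round(cv2.minEnclosingCircle((P[:,:2]*1000).astype(np.float32)),1) if 0 else (np.round(np.median(P,0),4),np.round(cv2.minAreaRect((P[:,:2]*1000).astype(np.float32))[0:2],1).tolist()))
cv2.imwrite("pics/w1.png",c["image"])
```

```text
[ 0.55195583 -0.27760101  0.18408213] [ 1.79798367e+02  6.45655438e-02 -8.20266473e+01]
[  82    0   59   92 1391] (array([ 0.6616, -0.3688,  0.0605]), [[668.3, -370.2], [64.0, 20.2]])
[ 248  176   44   46 1597] (array([ 0.5548, -0.2835,  0.0602]), [[554.7, -282.1], [32.4, 32.4]])
[ 395  197   50   46 1717] (array([ 0.4407, -0.2827,  0.0599]), [[438.6, -281.3], [32.3, 32.7]])
```

View pics/w1.png

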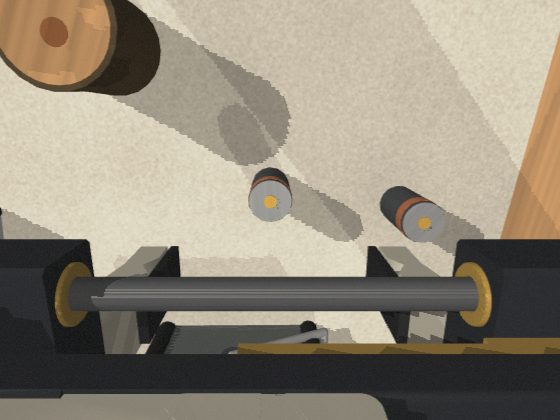

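The wrist view shows the spare at (270,198), between the jaws and slightly ahead of them. The wrist and top cameras agree within 3 mm, so I'll descend to the average and grip.

step_arm:
  increments:
    - {"tx": 2, "ty": -3.4, "tz": -30, "ax": 0, "ay": 0, "az": 0, "claw": 1}
    - {"tx": 0, "ty": 0, "tz": -40, "ax": 0, "ay": 0, "az": 0, "claw": 1}
    - {"tx": 0, "ty": 0, "tz": -35, "ax": 0, "ay": 0, "az": 0, "claw": 1}
    - {"tx": 0, "ty": 0, "tz": -21, "ax": 0, "ay": 0, "az": 0, "claw": 1}
    - {"tx": 0, "ty": 0, "tz": 0, "ax": 0, "ay": 0, "az": 0, "claw": 1}
    - {"tx": 0, "ty": 0, "tz": 0, "ax": 0, "ay": 0, "az": 0, "claw": -1}
    - {"tx": 0, "ty": 0, "tz": 0, "ax": 0, "ay": 0, "az": 0, "claw": -1}
    - {"tx": 0, "ty": 0, "tz": 0, "ax": 0, "ay": 0, "az": 0, "claw": -1}
    - {"tx": 0, "ty": 0, "tz": 0, "ax": 0, "ay": 0, "az": 0, "claw": -1}
    - {"tx": 0, "ty": 0, "tz": 0, "ax": 0, "ay": 0, "az": 0, "claw": -1}
  newtons: 20

```text
time_s: 3.45
tcp_pos: [0.5553, -0.281, 0.0604]
eef_rot: [-179.9, -0.0, -82.0]
contact_force: [-0.7, 0.2, -0.4]
gripper_width: 0.0532
```

step_arm:
  increments:
    - {"tx": 0, "ty": 0, "tz": 0, "ax": 0, "ay": 0, "az": 0, "claw": -1}
    - {"tx": 0, "ty": 0, "tz": 0, "ax": 0, "ay": 0, "az": 0, "claw": -1}
    - {"tx": 0, "ty": 0, "tz": 0, "ax": 0, "ay": 0, "az": 0, "claw": -1}
    - {"tx": 0, "ty": 0, "tz": 0, "ax": 0, "ay": 0, "az": 0, "claw": -1}
    - {"tx": 0, "ty": 0, "tz": 0, "ax": 0, "ay": 0, "az": 0, "claw": -1}
    - {"tx": 0, "ty": 0, "tz": 0, "ax": 0, "ay": 0, "az": 0, "claw": -1}

```text
time_s: 4.05
tcp_pos: [0.5548, -0.281, 0.0595]
eef_rot: [180.0, 0.0, -82.0]
contact_force: [-2.1, 0.1, 1.8]
gripper_width: 0.0326
```

step_arm:
  increments:
    - {"tx": 0, "ty": 0, "tz": 30, "ax": 0, "ay": 0, "az": 0, "claw": -1}
    - {"tx": 0, "ty": 0, "tz": 45, "ax": 0, "ay": 0, "az": 0, "claw": -1}
    - {"tx": 0, "ty": 0, "tz": 45, "ax": 0, "ay": 0, "az": 0, "claw": -1}
    - {"tx": 0, "ty": 30, "tz": 30, "ax": 0, "ay": 0, "az": 0, "claw": -1}
    - {"tx": 0, "ty": 44, "tz": 10, "ax": 0, "ay": 0, "az": 0, "claw": -1}
    - {"tx": 0, "ty": 46, "tz": 10, "ax": 0, "ay": 0, "az": 0, "claw": -1}
    - {"tx": 0, "ty": 46, "tz": 10, "ax": 0, "ay": 0, "az": 0, "claw": -1}
    - {"tx": 0, "ty": 46, "tz": 10, "ax": 0, "ay": 0, "az": 0, "claw": -1}
    - {"tx": 0, "ty": 46, "tz": 10, "ax": 0, "ay": 0, "az": 0, "claw": -1}
    - {"tx": 0, "ty": 46, "tz": 0, "ax": 0, "ay": 0, "az": 0, "claw": -1}
    - {"tx": 0, "ty": 46, "tz": 0, "ax": 0, "ay": 0, "az": 0, "claw": -1}
    - {"tx": 0, "ty": 30, "tz": 0, "ax": 0, "ay": 0, "az": 0, "claw": -1}

```text
time_s: 5.25
tcp_pos: [0.5546, 0.1019, 0.2595]
eef_rot: [-180.0, 0.0, -81.9]
contact_force: [0.7, 0.5, -1.1]
gripper_width: 0.0324
```

step_arm:
  increments:
    - {"tx": -4, "ty": 0, "tz": 0, "ax": 0, "ay": 0, "az": 0, "claw": -1}
    - {"tx": 0, "ty": 0, "tz": 0, "ax": 0, "ay": 0, "az": 0, "claw": -1}
    - {"tx": 0, "ty": 0, "tz": 0, "ax": 0, "ay": 0, "az": 0, "claw": -1}

```text
time_s: 5.55
tcp_pos: [0.5508, 0.0986, 0.2594]
eef_rot: [180.0, -0.0, -82.0]
contact_force: [-0.2, -1.0, -0.7]
gripper_width: 0.0328
```

Run:
```python
from h import *
c=cap("wrist"); np.savez("w2.npz",**c); X=pts(c); z=X[...,2]
s=r.get_state(); print(s["tcp_pos"],s["eef_rot"],s["gripper_width"])
def comp(lo,hi,name,mn=150):
    n,l,st,ce=cv2.connectedComponentsWithStats(((z>lo)&(z<hi)).astype(np.uint8))
    for i in range(1,n):
        if st[i,4]>mn:
            P=X[l==i]; rc=cv2.minAreaRect((P[:,:2]*1000).astype(np.float32)); print(name,st[i],np.round(np.median(P,0),4),np.round(rc[0],1),np.round(rc[1],1),round(rc[2],1))
comp(.06,.0725,"cell"); comp(.095,.115,"wing"); comp(.0765,.084,"rim",500)
cv2.imwrite("pics/w2.png",c["image"])
```

```text
[0.55094429 0.09830378 0.25949649] [ 1.79992297e+02 -4.28318536e-03 -8.20470222e+01] 0.03293351154831271
cell [198   0  14 183 748] [0.6234 0.0195 0.0664] [622.9  26.7] [  5.7 152.1] 8.1
cell [227   0   6 150 242] [0.6034 0.0031 0.0662] [603.    8.1] [  1.2 122.2] 7.9
cell [277   0  36  14 352] [ 0.5564 -0.0554  0.0676] [555.9 -55.6] [29.   8.9] 8.9
cell [232   0 132 172 812] [0.4971 0.0338 0.0667] [546.4   9.3] [110.9 142.3] 7.8
cell [ 275   74   38   40 1166] [0.5467 0.0135 0.0682] [546.2  13.3] [32.3 32.8] 8.2
wing [284 179  21  35 345] [0.5347 0.0953 0.1025] [534.3  96.3] [28.7  8.3] 76.7
rim [ 203    0   60  223 2588] [0.6108 0.0485 0.08  ] [612.9  46.1] [ 50.  182.8] 20.2
rim [ 218    0  155  179 2389] [0.5353 0.0339 0.078 ] [546.2  14.5] [123.3 143.3] 8.1
rim [ 293    0   96  223 2968] [0.4787 0.0405 0.0798] [475.6  33.9] [191.8  73.9] 77.7
```

View pics/w2.png

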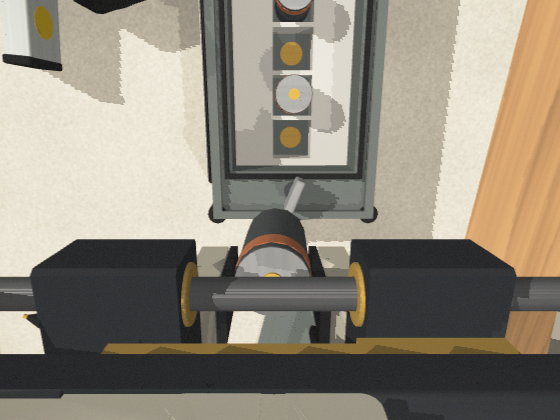

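The wrist view shows the empty wells at (291,52) and (291,138), a cell at (294,94), and the held cell upright. It agrees with the top camera to about 1 mm. I'll place this cell in the end well at (540.3,54.0).

step_arm:
  increments:
    - {"tx": -5.7, "ty": -22, "tz": 0, "ax": 0, "ay": 0, "az": 0, "claw": -1}
    - {"tx": -5, "ty": -22.4, "tz": -20, "ax": 0, "ay": 0, "az": 0, "claw": -1}
    - {"tx": 0, "ty": 0, "tz": -40, "ax": 0, "ay": 0, "az": 0, "claw": -1}
    - {"tx": 0, "ty": 0, "tz": -40, "ax": 0, "ay": 0, "az": 0, "claw": -1}
    - {"tx": 0, "ty": 0, "tz": -35, "ax": 0, "ay": 0, "az": 0, "claw": -1}
    - {"tx": 0, "ty": 0, "tz": -15, "ax": 0, "ay": 0, "az": 0, "claw": -1}
    - {"tx": 0, "ty": 0, "tz": 0, "ax": 0, "ay": 0, "az": 0, "claw": -1}
    - {"tx": 0, "ty": 0, "tz": 0, "ax": 0, "ay": 0, "az": 0, "claw": -1}

```text
time_s: 6.4
tcp_pos: [0.5408, 0.054, 0.1101]
eef_rot: [-180.0, -0.0, -82.1]
contact_force: [-0.5, 1.2, -0.8]
gripper_width: 0.0319
```

step_arm:
  increments:
    - {"tx": 0, "ty": 0, "tz": -5, "ax": 0, "ay": 0, "az": 0, "claw": -1}
    - {"tx": 0, "ty": 0, "tz": -5, "ax": 0, "ay": 0, "az": 0, "claw": -1}
    - {"tx": 0, "ty": 0, "tz": -5, "ax": 0, "ay": 0, "az": 0, "claw": -1}
    - {"tx": 0, "ty": 0, "tz": 0, "ax": 0, "ay": 0, "az": 0, "claw": -1}

```text
time_s: 6.8
tcp_pos: [0.5399, 0.0546, 0.0941]
eef_rot: [180.0, -0.0, -82.0]
contact_force: [-0.1, 0.4, -1.7]
gripper_width: 0.0324
```

step_arm:
  increments:
    - {"tx": 0, "ty": 0, "tz": -6, "ax": 0, "ay": 0, "az": 0, "claw": -1}
    - {"tx": 0, "ty": 0, "tz": -6, "ax": 0, "ay": 0, "az": 0, "claw": -1}
    - {"tx": 0, "ty": 0, "tz": -6, "ax": 0, "ay": 0, "az": 0, "claw": -1}
    - {"tx": 0, "ty": 0, "tz": -6, "ax": 0, "ay": 0, "az": 0, "claw": -1}
    - {"tx": 0, "ty": 0, "tz": -2, "ax": 0, "ay": 0, "az": 0, "claw": -1}
    - {"tx": 0, "ty": 0, "tz": -1, "ax": 0, "ay": 0, "az": 0, "claw": -1}
    - {"tx": 0, "ty": 0, "tz": 0, "ax": 0, "ay": 0, "az": 0, "claw": -1}

```text
time_s: 7.5
tcp_pos: [0.5403, 0.0546, 0.0676]
eef_rot: [180.0, -0.0, -82.0]
contact_force: [0.1, 0.7, -1.5]
gripper_width: 0.0323
```

step_arm:
  increments:
    - {"tx": 0, "ty": 0, "tz": 0, "ax": 0, "ay": 0, "az": 0, "claw": 0.05}
    - {"tx": 0, "ty": 0, "tz": 0, "ax": 0, "ay": 0, "az": 0, "claw": 0.05}
    - {"tx": 0, "ty": 0, "tz": 0, "ax": 0, "ay": 0, "az": 0, "claw": 0.05}
    - {"tx": 0, "ty": 0, "tz": 0, "ax": 0, "ay": 0, "az": 0, "claw": 0.05}
    - {"tx": 0, "ty": 0, "tz": 10, "ax": 0, "ay": 0, "az": 0, "claw": 0.05}
    - {"tx": 0, "ty": 0, "tz": 30, "ax": 0, "ay": 0, "az": 0, "claw": 0.05}
    - {"tx": 0, "ty": 0, "tz": 45, "ax": 0, "ay": 0, "az": 0, "claw": 0.05}
    - {"tx": 0, "ty": 0, "tz": 45, "ax": 0, "ay": 0, "az": 0, "claw": 0.5}
    - {"tx": -12.8, "ty": -42, "tz": 0, "ax": 0, "ay": 0, "az": 0, "claw": 0.5}
    - {"tx": -12.8, "ty": -42, "tz": 0, "ax": 0, "ay": 0, "az": 0, "claw": 0.5}
    - {"tx": -12.8, "ty": -42, "tz": 0, "ax": 0, "ay": 0, "az": 0, "claw": 0.5}
    - {"tx": -12.8, "ty": -42, "tz": 0, "ax": 0, "ay": 0, "az": 0, "claw": 0.5}

```text
time_s: 8.7
tcp_pos: [0.4884, -0.1147, 0.1987]
eef_rot: [-179.9, -0.0, -82.0]
contact_force: [-0.1, 0.1, 0.2]
gripper_width: 0.0656
```

step_arm:
  increments:
    - {"tx": -12.8, "ty": -42, "tz": 0, "ax": 0, "ay": 0, "az": 0, "claw": 0.5}
    - {"tx": -12.8, "ty": -42, "tz": 0, "ax": 0, "ay": 0, "az": 0, "claw": 0.5}
    - {"tx": -12.8, "ty": -42, "tz": 0, "ax": 0, "ay": 0, "az": 0, "claw": 0.5}
    - {"tx": -12.6, "ty": -41, "tz": 0, "ax": 0, "ay": 0, "az": 0, "claw": 0.5}
    - {"tx": 0, "ty": 0, "tz": -20, "ax": 0, "ay": 0, "az": 0, "claw": 0.5}
    - {"tx": 0, "ty": 0, "tz": -20, "ax": 0, "ay": 0, "az": 0, "claw": 0.5}
    - {"tx": 0, "ty": 0, "tz": 0, "ax": 0, "ay": 0, "az": 0, "claw": 0.5}
    - {"tx": 0, "ty": 0, "tz": 0, "ax": 0, "ay": 0, "az": 0, "claw": 0.5}

```text
time_s: 9.5
tcp_pos: [0.4382, -0.2805, 0.1583]
eef_rot: [180.0, -0.0, -82.0]
contact_force: [-1.3, 0.7, -0.7]
gripper_width: 0.0655
```

step_arm:
  increments:
    - {"tx": 0, "ty": 0, "tz": -40, "ax": 0, "ay": 0, "az": 0, "claw": 0.5}
    - {"tx": 0, "ty": 0, "tz": -40, "ax": 0, "ay": 0, "az": 0, "claw": 0.5}
    - {"tx": 0, "ty": 0, "tz": -19, "ax": 0, "ay": 0, "az": 0, "claw": 0.5}
    - {"tx": 0, "ty": 0, "tz": 0, "ax": 0, "ay": 0, "az": 0, "claw": 0.5}
    - {"tx": 0, "ty": 0, "tz": 0, "ax": 0, "ay": 0, "az": 0, "claw": -1}
    - {"tx": 0, "ty": 0, "tz": 0, "ax": 0, "ay": 0, "az": 0, "claw": -1}
    - {"tx": 0, "ty": 0, "tz": 0, "ax": 0, "ay": 0, "az": 0, "claw": -1}
    - {"tx": 0, "ty": 0, "tz": 0, "ax": 0, "ay": 0, "az": 0, "claw": -1}
    - {"tx": 0, "ty": 0, "tz": 0, "ax": 0, "ay": 0, "az": 0, "claw": -1}
    - {"tx": 0, "ty": 0, "tz": 0, "ax": 0, "ay": 0, "az": 0, "claw": -1}
    - {"tx": 0, "ty": 0, "tz": 0, "ax": 0, "ay": 0, "az": 0, "claw": -1}

```text
time_s: 10.6
tcp_pos: [0.4383, -0.2806, 0.0591]
eef_rot: [-180.0, -0.0, -82.0]
contact_force: [-1.5, -0.0, 6.7]
gripper_width: 0.0328
```

step_arm:
  increments:
    - {"tx": 0, "ty": 0, "tz": 30, "ax": 0, "ay": 0, "az": 0, "claw": -1}
    - {"tx": 0, "ty": 0, "tz": 45, "ax": 0, "ay": 0, "az": 0, "claw": -1}
    - {"tx": 0, "ty": 0, "tz": 45, "ax": 0, "ay": 0, "az": 0, "claw": -1}
    - {"tx": 18.9, "ty": 42.2, "tz": 12, "ax": 0, "ay": 0, "az": 0, "claw": -1}
    - {"tx": 18.9, "ty": 42.2, "tz": 0, "ax": 0, "ay": 0, "az": 0, "claw": -1}
    - {"tx": 18.9, "ty": 42.2, "tz": 0, "ax": 0, "ay": 0, "az": 0, "claw": -1}
    - {"tx": 18.9, "ty": 42.2, "tz": 0, "ax": 0, "ay": 0, "az": 0, "claw": -1}
    - {"tx": 18.9, "ty": 42.2, "tz": 0, "ax": 0, "ay": 0, "az": 0, "claw": -1}
    - {"tx": 18.9, "ty": 42.2, "tz": 0, "ax": 0, "ay": 0, "az": 0, "claw": -1}
    - {"tx": 0, "ty": 0, "tz": 0, "ax": 0, "ay": 0, "az": 0, "claw": -1}
    - {"tx": 0, "ty": 0, "tz": -30, "ax": 0, "ay": 0, "az": 0, "claw": -1}
    - {"tx": 0, "ty": 0, "tz": -10, "ax": 0, "ay": 0, "az": 0, "claw": -1}

```text
time_s: 11.8
tcp_pos: [0.5498, -0.0269, 0.1479]
eef_rot: [179.8, 0.0, -82.0]
contact_force: [-0.1, -0.5, -2.2]
gripper_width: 0.0325
```

step_arm:
  increments:
    - {"tx": 0, "ty": 0, "tz": -30, "ax": 0, "ay": 0, "az": 0, "claw": -1}
    - {"tx": 0, "ty": 0, "tz": -15, "ax": 0, "ay": 0, "az": 0, "claw": -1}
    - {"tx": 0, "ty": 0, "tz": -6, "ax": 0, "ay": 0, "az": 0, "claw": -1}
    - {"tx": 0, "ty": 0, "tz": -6, "ax": 0, "ay": 0, "az": 0, "claw": -1}
    - {"tx": 0, "ty": 0, "tz": 0, "ax": 0, "ay": 0, "az": 0, "claw": -1}

```text
time_s: 12.3
tcp_pos: [0.5514, -0.0274, 0.0935]
eef_rot: [180.0, -0.0, -82.0]
contact_force: [0.2, -0.8, -0.6]
gripper_width: 0.0329
```

step_arm:
  increments:
    - {"tx": 0, "ty": 0, "tz": -6, "ax": 0, "ay": 0, "az": 0, "claw": -1}
    - {"tx": 0, "ty": 0, "tz": -6, "ax": 0, "ay": 0, "az": 0, "claw": -1}
    - {"tx": 0, "ty": 0, "tz": -6, "ax": 0, "ay": 0, "az": 0, "claw": -1}
    - {"tx": 0, "ty": 0, "tz": -6, "ax": 0, "ay": 0, "az": 0, "claw": -1}
    - {"tx": 0, "ty": 0, "tz": -2, "ax": 0, "ay": 0, "az": 0, "claw": -1}
    - {"tx": 0, "ty": 0, "tz": -0.5, "ax": 0, "ay": 0, "az": 0, "claw": -1}
    - {"tx": 0, "ty": 0, "tz": 0, "ax": 0, "ay": 0, "az": 0, "claw": -1}

```text
time_s: 13.0
tcp_pos: [0.5511, -0.0273, 0.0672]
eef_rot: [180.0, -0.0, -82.0]
contact_force: [-2.8, -0.2, 3.3]
gripper_width: 0.0325
```

step_arm:
  increments:
    - {"tx": 0, "ty": 0, "tz": 0, "ax": 0, "ay": 0, "az": 0, "claw": 0.05}
    - {"tx": 0, "ty": 0, "tz": 0, "ax": 0, "ay": 0, "az": 0, "claw": 0.05}
    - {"tx": 0, "ty": 0, "tz": 0, "ax": 0, "ay": 0, "az": 0, "claw": 0.05}
    - {"tx": 0, "ty": 0, "tz": 0, "ax": 0, "ay": 0, "az": 0, "claw": 0.05}
    - {"tx": 0, "ty": 0, "tz": 10, "ax": 0, "ay": 0, "az": 0, "claw": 0.05}
    - {"tx": 0, "ty": 0, "tz": 30, "ax": 0, "ay": 0, "az": 0, "claw": 0.05}
    - {"tx": 0, "ty": 0, "tz": 40, "ax": 0, "ay": 0, "az": 0, "claw": 0.05}
    - {"tx": 0, "ty": 40, "tz": 10, "ax": 0, "ay": 0, "az": -7.2, "claw": -0.3}
    - {"tx": -8.6, "ty": 42, "tz": 0, "ax": 0, "ay": 0, "az": -7.2, "claw": -0.3}
    - {"tx": -9, "ty": 42, "tz": 0, "ax": 0, "ay": 0, "az": -7.2, "claw": -0.3}
    - {"tx": 0, "ty": 0, "tz": 0, "ax": 0, "ay": 0, "az": 0, "claw": -0.3}
    - {"tx": 0, "ty": 0, "tz": 0, "ax": 0, "ay": 0, "az": 0, "claw": -0.3}

```text
time_s: 14.2
tcp_pos: [0.5338, 0.0979, 0.1579]
eef_rot: [-180.0, 0.0, -103.4]
contact_force: [-0.1, -0.5, 0.3]
gripper_width: 0.0312
```

Run:
```python
from h import *
c=cap("top"); np.savez("t3.npz",**c); X=pts(c); z=X[...,2]; c=cap("side"); 
cv2.imwrite("pics/s3.png",c["image"])
Y=pts(c)
for nm,A in(("top",X),("side",Y)):
  for lo,hi,k in((.06,.0722,"cell"),(.097,.108,"wing")):
    q=A[...,2]; n,l,st,ce=cv2.connectedComponentsWithStats(((q>lo)&(q<hi)&(abs(A[...,0]-.548)<.04)&(abs(A[...,1]+.006)<.13)).astype(np.uint8))
    for i in range(1,n):
      if st[i,4]>20:
        P=A[l==i]; rc=cv2.minAreaRect((P[:,:2]*1000).astype(np.float32)); print(nm,k,st[i,4],np.round(np.median(P,0),4),np.round(rc[0],1),np.round(rc[1],1),round(rc[2],1))
```

```text
top cell 149 [ 0.5568 -0.067   0.0669] [556.3 -67.1] [29.  31.7] 88.3
top cell 150 [ 0.5486 -0.0264  0.067 ] [549.6 -27.3] [30.9 30.7] 44.9
top cell 150 [0.5443 0.0124 0.0667] [545.8  13.5] [31.3 31.6] 89.7
top cell 147 [0.5382 0.0552 0.0667] [539.2  54.3] [30.7 30.5] 43.1
top cell 21 [ 0.5392 -0.1167  0.0714] [ 539.8 -119.6] [10.1 22.1] 43.6
top wing 43 [ 0.5627 -0.1102  0.1018] [ 562.7 -110.1] [28.4  7.4] 10.8
side cell 251 [ 0.5496 -0.0911  0.0673] [546.6 -80.1] [80.2 41. ] 5.2
side cell 38 [0.5229 0.058  0.0644] [523.2  55.8] [24.4  8.1] 74.2
side cell 77 [0.5297 0.1207 0.0656] [533.7 121.9] [51.4  5.3] 5.9
side wing 49 [ 0.5598 -0.1113  0.1011] [ 559.8 -111.7] [30.3  8.1] 16.4
side wing 50 [0.53   0.101  0.1013] [530.5 100. ] [20.8  7.9] 70.2
```

View pics/s3.png

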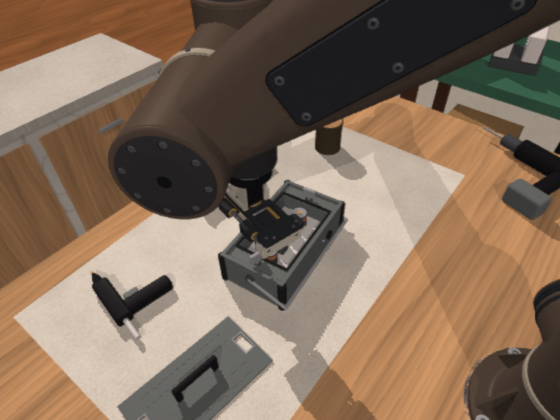

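The top camera shows four cells in a row, all with tops at 67 mm, so both spares are fully down. The side view (gripper at (265,215), above the left wing) shows nothing else disturbed. I'll grip the wing and turn it.

step_arm:
  increments:
    - {"tx": 0, "ty": -1, "tz": -30, "ax": 0, "ay": 0, "az": 0, "claw": -0.3}
    - {"tx": 0, "ty": 0, "tz": -20, "ax": 0, "ay": 0, "az": 0, "claw": -0.3}
    - {"tx": 0, "ty": 0, "tz": -5, "ax": 0, "ay": 0, "az": 0, "claw": -0.3}
    - {"tx": 0, "ty": 0, "tz": 0, "ax": 0, "ay": 0, "az": 0, "claw": -1}
    - {"tx": 0, "ty": 0, "tz": 0, "ax": 0, "ay": 0, "az": 0, "claw": -1}
    - {"tx": 0, "ty": 0, "tz": 0, "ax": 0, "ay": 0, "az": 0, "claw": -1}
    - {"tx": 0, "ty": 0, "tz": 0, "ax": 0, "ay": 0, "az": 0, "claw": -1}
    - {"tx": 0, "ty": 0, "tz": 0, "ax": 0, "ay": 0, "az": 0, "claw": -1}
    - {"tx": 0, "ty": 0, "tz": 0, "ax": 0, "ay": 0, "az": 0, "claw": -1}
  newtons: 12

```text
time_s: 15.2
tcp_pos: [0.5328, 0.0961, 0.103]
eef_rot: [179.9, 0.0, -103.6]
contact_force: [-7.4, 3.4, 5.3]
gripper_width: 0.0081
```

step_arm:
  increments:
    - {"tx": 0, "ty": 0, "tz": 0, "ax": 0, "ay": 0, "az": -7, "claw": -1}
    - {"tx": 0, "ty": 0, "tz": 0, "ax": 0, "ay": 0, "az": -7, "claw": -1}
    - {"tx": 0, "ty": 0, "tz": 0, "ax": 0, "ay": 0, "az": -7, "claw": -1}
    - {"tx": 0, "ty": 0, "tz": 0, "ax": 0, "ay": 0, "az": -7, "claw": -1}
    - {"tx": 0, "ty": 0, "tz": 0, "ax": 0, "ay": 0, "az": 0, "claw": -1}

```text
time_s: 15.7
tcp_pos: [0.5328, 0.0962, 0.103]
eef_rot: [179.9, -0.0, -131.8]
contact_force: [-6.8, 3.1, 6.8]
gripper_width: 0.0079
```

step_arm:
  increments:
    - {"tx": -0.5, "ty": 0, "tz": 0, "ax": 0, "ay": 0, "az": -7, "claw": -1}
    - {"tx": -0.5, "ty": 0, "tz": 0, "ax": 0, "ay": 0, "az": -7, "claw": -1}
    - {"tx": 0, "ty": 0, "tz": 0, "ax": 0, "ay": 0, "az": -7, "claw": -1}
    - {"tx": 0, "ty": 0, "tz": 0, "ax": 0, "ay": 0, "az": -7, "claw": -1}
    - {"tx": 0, "ty": 0, "tz": 0, "ax": 0, "ay": 0, "az": -7, "claw": -1}
    - {"tx": 0, "ty": 0, "tz": 0, "ax": 0, "ay": 0, "az": -4, "claw": -1}
    - {"tx": 0, "ty": 0, "tz": 0, "ax": 0, "ay": 0, "az": 0, "claw": -1}

```text
time_s: 16.4
tcp_pos: [0.5326, 0.0963, 0.1029]
eef_rot: [180.0, 0.0, -170.7]
contact_force: [-4.7, 4.2, 4.9]
gripper_width: 0.0082
```

step_arm:
  increments:
    - {"tx": 0, "ty": 0, "tz": 0, "ax": 0, "ay": 0, "az": 0, "claw": -0.4}
    - {"tx": 0, "ty": 0, "tz": 0, "ax": 0, "ay": 0, "az": 0, "claw": -0.4}
    - {"tx": 0, "ty": 0, "tz": 0, "ax": 0, "ay": 0, "az": 0, "claw": -0.4}
    - {"tx": 0, "ty": 0, "tz": 0, "ax": 0, "ay": 0, "az": 0, "claw": -0.4}
    - {"tx": 0, "ty": 0, "tz": 15, "ax": 0, "ay": 0, "az": 0, "claw": -0.4}
    - {"tx": 0, "ty": 0, "tz": 30, "ax": 0, "ay": 0, "az": 0, "claw": 0}
    - {"tx": -5.3, "ty": 22.4, "tz": 30, "ax": 0, "ay": 0, "az": 7.5, "claw": 0}
    - {"tx": -5.3, "ty": 22.4, "tz": 0, "ax": 0, "ay": 0, "az": 7.5, "claw": 0}
    - {"tx": -5.3, "ty": 22.4, "tz": 0, "ax": 0, "ay": 0, "az": 7.5, "claw": 0}
    - {"tx": -5.3, "ty": 22.4, "tz": 0, "ax": 0, "ay": 0, "az": 7.5, "claw": 0}
    - {"tx": -5.3, "ty": 22.4, "tz": 0, "ax": 0, "ay": 0, "az": 7.5, "claw": 0}
    - {"tx": -5.3, "ty": 22.4, "tz": 0, "ax": 0, "ay": 0, "az": 7.5, "claw": 0}

```text
time_s: 17.6
tcp_pos: [0.5008, 0.231, 0.1771]
eef_rot: [-180.0, 0.0, -125.3]
contact_force: [0.3, 0.5, 0.2]
gripper_width: 0.0434
```

step_arm:
  increments:
    - {"tx": -5.3, "ty": 22.4, "tz": 0, "ax": 0, "ay": 0, "az": 7.5, "claw": 0}
    - {"tx": -5.3, "ty": 22.4, "tz": 0, "ax": 0, "ay": 0, "az": 7.5, "claw": 0}
    - {"tx": -5.3, "ty": 22.4, "tz": 0, "ax": 0, "ay": 0, "az": 7.5, "claw": 0}
    - {"tx": -5.3, "ty": 22.4, "tz": 0, "ax": 0, "ay": 0, "az": 7.5, "claw": 0}
    - {"tx": 0, "ty": 0, "tz": 0, "ax": 0, "ay": 0, "az": 0, "claw": 0}
    - {"tx": 0, "ty": 0, "tz": 0, "ax": 0, "ay": 0, "az": 0, "claw": 0}

```text
time_s: 18.2
tcp_pos: [0.4796, 0.32, 0.1768]
eef_rot: [180.0, -0.0, -95.6]
contact_force: [-0.5, 0.2, -0.2]
gripper_width: 0.0438
```

```bash
cat > meas.py <<'E'
from h import *
def comp(A,lo,hi,box,k,mn=30):
    q=A[...,2]; x0,x1,y0,y1=box
    n,l,st,ce=cv2.connectedComponentsWithStats(((q>lo)&(q<hi)&(A[...,0]>x0)&(A[...,0]<x1)&(A[...,1]>y0)&(A[...,1]<y1)).astype(np.uint8))
    for i in range(1,n):
      if st[i,4]>mn:
        P=A[l==i]; rc=cv2.minAreaRect((P[:,:2]*1000).astype(np.float32)); print(k,st[i,4],np.round(np.median(P,0),4),np.round(rc[0],1),np.round(rc[1],1),round(rc[2],1))
E
python3 - <<'E'
from meas import *
s=r.get_state(); print(s["tcp_pos"],s["eef_rot"])
T=cap("top"); W=cap("wrist"); cv2.imwrite("pics/w4.png",W["image"])
X=pts(T);Y=pts(W)
comp(X,.095,.11,(.5,.6,-.13,.12),"top wing")
comp(X,.025,.05,(.42,.53,.2,.42),"top bar")
comp(Y,.028,.05,(.42,.53,.2,.42),"wr bar",100); comp(Y,.002,.015,(.38,.58,.15,.47),"wr plate",300)
comp(Y,.095,.11,(.5,.6,-.13,.12),"wr wing")
E
```

```text
[0.47964559 0.32001126 0.17675796] [ 1.79980096e+02 -3.32236332e-02 -9.56259946e+01]
top wing 44 [ 0.5629 -0.11    0.1012] [ 562.7 -110.1] [28.7  7.7] 10.3
top wing 49 [0.5321 0.0961 0.1011] [533.2  97.7] [29.8  8.7] 9.8
top bar 187 [0.4787 0.3174 0.0384] [478.7 319. ] [88.3 11.9] 84.3
wr bar 1629 [0.4793 0.3166 0.0397] [479.3 319.6] [89.6 11.4] 84.2
wr plate 30233 [0.4764 0.282  0.0052] [477.2 299.1] [202.7 129.5] 84.2
wr plate 493 [0.489  0.4379 0.0051] [493.2 438.4] [  7.8 103.3] 83.8
```

View pics/w4.png

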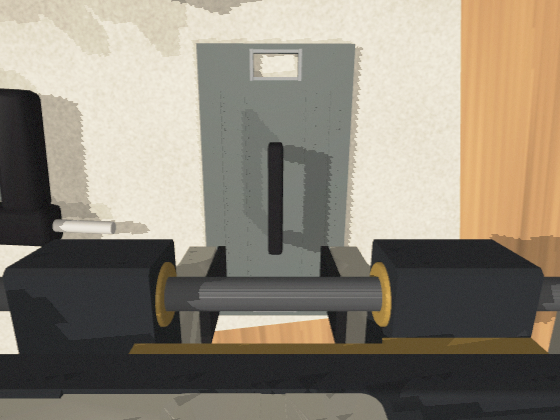

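The wrist view shows the handle bar at (275,198) between the jaws and one slot at (275,64). The cameras agree the handle is at (479.3,319.7), yaw -5.8°. Both wings now read about 10° with the light at 8°, so they're lined up. I'll grip the cover.

step_arm:
  increments:
    - {"tx": 0, "ty": 0, "tz": -40, "ax": 0, "ay": 0, "az": 0, "claw": 0}
    - {"tx": 0, "ty": 0, "tz": -40, "ax": 0, "ay": 0, "az": 0, "claw": 0}
    - {"tx": 0, "ty": 0, "tz": -40, "ax": 0, "ay": 0, "az": 0, "claw": 0}
    - {"tx": 0, "ty": 0, "tz": -22, "ax": 0, "ay": 0, "az": 0, "claw": 0}
    - {"tx": 0, "ty": 0, "tz": 0, "ax": 0, "ay": 0, "az": 0, "claw": 0}
    - {"tx": 0, "ty": 0, "tz": 0, "ax": 0, "ay": 0, "az": 0, "claw": -1}
    - {"tx": 0, "ty": 0, "tz": 0, "ax": 0, "ay": 0, "az": 0, "claw": -1}
    - {"tx": 0, "ty": 0, "tz": 0, "ax": 0, "ay": 0, "az": 0, "claw": -1}
    - {"tx": 0, "ty": 0, "tz": 0, "ax": 0, "ay": 0, "az": 0, "claw": -1}
    - {"tx": 0, "ty": 0, "tz": 0, "ax": 0, "ay": 0, "az": 0, "claw": -1}
    - {"tx": 0, "ty": 0, "tz": 0, "ax": 0, "ay": 0, "az": 0, "claw": -1}
    - {"tx": 0, "ty": 0, "tz": 0, "ax": 0, "ay": 0, "az": 0, "claw": -1}
  newtons: 45

```text
time_s: 19.5
tcp_pos: [0.48, 0.3202, 0.036]
eef_rot: [-180.0, 0.0, -95.6]
contact_force: [-1.4, -0.3, 6.4]
gripper_width: 0.0115
```

step_arm:
  increments:
    - {"tx": 0, "ty": 0, "tz": 15, "ax": 0, "ay": 0, "az": 0, "claw": -1}
    - {"tx": 0, "ty": 0, "tz": 40, "ax": 0, "ay": 0, "az": 0, "claw": -1}
    - {"tx": 0, "ty": 0, "tz": 45, "ax": 0, "ay": 0, "az": 0, "claw": -1}
    - {"tx": 0, "ty": 0, "tz": 45, "ax": 0, "ay": 0, "az": 0, "claw": -1}
    - {"tx": 7, "ty": -32.6, "tz": 15, "ax": 0, "ay": 0, "az": 1.4, "claw": -1}
    - {"tx": 7, "ty": -32.6, "tz": 0, "ax": 0, "ay": 0, "az": 1.4, "claw": -1}
    - {"tx": 7, "ty": -32.6, "tz": 0, "ax": 0, "ay": 0, "az": 1.4, "claw": -1}
    - {"tx": 7, "ty": -32.6, "tz": 0, "ax": 0, "ay": 0, "az": 1.4, "claw": -1}
    - {"tx": 7, "ty": -32.6, "tz": 0, "ax": 0, "ay": 0, "az": 1.4, "claw": -1}
    - {"tx": 7, "ty": -32.6, "tz": 0, "ax": 0, "ay": 0, "az": 1.4, "claw": -1}
    - {"tx": 7, "ty": -32.6, "tz": 0, "ax": 0, "ay": 0, "az": 1.4, "claw": -1}
    - {"tx": 7, "ty": -32.6, "tz": 0, "ax": 0, "ay": 0, "az": 1.4, "claw": -1}

```text
time_s: 20.7
tcp_pos: [0.5356, 0.0577, 0.195]
eef_rot: [180.0, 0.0, -84.3]
contact_force: [0.8, 0.7, -1.6]
gripper_width: 0.0115
```

step_arm:
  increments:
    - {"tx": 7, "ty": -32.6, "tz": 0, "ax": 0, "ay": 0, "az": 1.4, "claw": -1}
    - {"tx": 5.5, "ty": -32.6, "tz": 0, "ax": 0, "ay": 0, "az": 1.0, "claw": -1}
    - {"tx": 0, "ty": 0, "tz": -20, "ax": 0, "ay": 0, "az": 0, "claw": -1}
    - {"tx": 0, "ty": 0, "tz": 0, "ax": 0, "ay": 0, "az": 0, "claw": -1}
    - {"tx": 0, "ty": 0, "tz": 0, "ax": 0, "ay": 0, "az": 0, "claw": -1}
    - {"tx": 0, "ty": 0, "tz": 0, "ax": 0, "ay": 0, "az": 0, "claw": -1}

```text
time_s: 21.3
tcp_pos: [0.5487, -0.0055, 0.1758]
eef_rot: [-180.0, -0.0, -81.9]
contact_force: [-0.7, -0.2, -1.6]
gripper_width: 0.0113
```

Run:
```python
from meas import *
s=r.get_state(); print(s["tcp_pos"],s["eef_rot"],s["contact_force"],s["gripper_width"])
W=cap("wrist"); cv2.imwrite("pics/w5.png",W["image"]); Y=pts(W); T=cap("top");X=pts(T)
comp(Y,.155,.19,(.45,.65,-.2,.2),"wr bar",100); comp(Y,.12,.15,(.4,.7,-.2,.2),"wr plate",300);comp(Y,.09,.112,(.4,.7,-.2,.2),"wr wing",40)
comp(X,.12,.15,(.4,.7,-.2,.2),"top plate",50)
```

```text
[ 0.54867991 -0.00553877  0.1757739 ] [-1.79956930e+02 -4.12507908e-03 -8.19461922e+01] [-0.71321521 -0.19120927 -1.57044045] 0.01129759614343025
wr bar 4423 [ 0.554  -0.0241  0.1791] [549.6 -28.7] [43.3 31.2] 80.0
wr bar 904 [0.5476 0.0132 0.1794] [547.8  12.3] [11.9 21. ] 8.3
wr plate 60541 [ 0.5603 -0.0715  0.1449] [558.5 -64.5] [127.  111.8] 8.2
wr wing 711 [ 0.5631 -0.1112  0.1028] [ 563.9 -111.7] [30.   7.2] 8.6
top plate 1621 [ 0.5435 -0.0897  0.1439] [560.2 -81.5] [126.2  89.2] 8.0
top plate 224 [ 0.4993 -0.0087  0.1441] [499.4  -8.4] [25.8 42.3] 8.6
top plate 386 [0.4874 0.0611 0.1437] [489.8  67.1] [28.7 81.1] 9.0
```

View pics/w5.png

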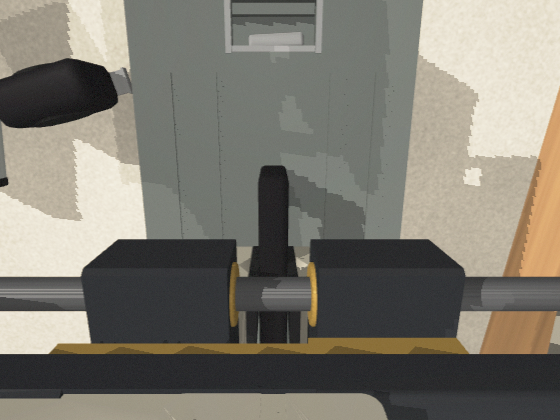

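The wrist view shows the slot at (275,25) with the wing top at (275,40) visible through it. I'll check the offset by casting rays at the slot edges.

Run:
```python
from meas import *
W=cap("wrist"); g=W["image"].mean(2); Y=pts(W); z=Y[...,2]
# hole columns: depth discontinuity in rows 5..40 ; hole bottom in cols 240..310
hole=(z<.13)
ro=[np.where(hole[v,200:350])[0]+200 for v in range(5,35)]
a=np.median([q.min() for q in ro]);b=np.median([q.max() for q in ro])
bt=np.median([np.where(hole[:100,u])[0].max() for u in range(245,305)])
print(a,b,bt, np.median(z[60:100,200:350]))
e=np.array([np.cos(np.radians(8)),np.sin(np.radians(8))]);f=np.array([-e[1],e[0]])
zp=np.median(z[60:100,200:350])
for (u,v) in((a-.5,20),(b+.5,20),((a+b)/2,bt+.5)):
    p=ray(W,u,v,zp)[:2]*1000-np.array([548.5,-6.6]); print("rel centre along x,y:",np.round([p@e,p@f],1))
p=np.array([563.9,-111.7])-np.array([548.5,-6.6]);print("wing",p@e,p@f)
```

```text
232.0 313.0 45.0 nan
rel centre along x,y: [nan nan]
rel centre along x,y: [nan nan]
rel centre along x,y: [nan nan]
wing 0.6230353477172832 -106.22043977952406
```

Run:
```python
from meas import *
W=cap("wrist"); z=pts(W)[...,2]; zp=np.nanmedian(z[60:100,180:230]); print(zp)
e=np.array([np.cos(np.radians(8)),np.sin(np.radians(8))]);f=np.array([-e[1],e[0]])
pl=abs(z-zp)<.004
row=np.where(pl[15])[0]; L=row[row<270].max();R=row[row>270].min()
col=np.where(pl[:100,270])[0]; B=col.min(); le=row.min(); re=row.max(); print(L,R,B,le,re)
for n,u,v in(("L",L+.5,15),("R",R-.5,15),("B",270,B-.5),("pl",le-.5,15),("pr",re+.5,15)):
    p=ray(W,u,v,zp)[:2]*1000-np.array([548.5,-6.6]); print(n,np.round([p@e,p@f],1))
```

```text
0.14502017256270905
231 315 0 125 421
L [  19.5 -107.7]
R [ -15.7 -107.7]
B [   3.2 -113.6]
pl [  64.9 -107.7]
pr [ -61.  -107.8]
```

step_arm:
  increments:
    - {"tx": -0.9, "ty": -1.2, "tz": -10, "ax": 0, "ay": 0, "az": 0, "claw": -1}
    - {"tx": 0, "ty": 0, "tz": -10, "ax": 0, "ay": 0, "az": 0, "claw": -1}
    - {"tx": 0, "ty": 0, "tz": -10, "ax": 0, "ay": 0, "az": 0, "claw": -1}
    - {"tx": 0, "ty": 0, "tz": -8, "ax": 0, "ay": 0, "az": 0, "claw": -1}
    - {"tx": 0, "ty": 0, "tz": -6, "ax": 0, "ay": 0, "az": 0, "claw": -1}
    - {"tx": 0, "ty": 0, "tz": -6, "ax": 0, "ay": 0, "az": 0, "claw": -1}
    - {"tx": 0, "ty": 0, "tz": -5, "ax": 0, "ay": 0, "az": 0, "claw": -1}
    - {"tx": 0, "ty": 0, "tz": 0, "ax": 0, "ay": 0, "az": 0, "claw": -1}

```text
time_s: 22.3
tcp_pos: [0.5471, -0.0075, 0.1193]
eef_rot: [179.9, -0.0, -82.0]
contact_force: [-0.1, -0.4, -1.5]
gripper_width: 0.0112
```

step_arm:
  increments:
    - {"tx": 0, "ty": 0, "tz": -2, "ax": 0, "ay": 0, "az": 0, "claw": -1}
    - {"tx": 0, "ty": 0, "tz": -2, "ax": 0, "ay": 0, "az": 0, "claw": -1}
    - {"tx": 0, "ty": 0, "tz": -2, "ax": 0, "ay": 0, "az": 0, "claw": -1}
    - {"tx": 0, "ty": 0, "tz": 0, "ax": 0, "ay": 0, "az": 0, "claw": -1}
    - {"tx": 0, "ty": 0, "tz": 0, "ax": 0, "ay": 0, "az": 0, "claw": -1}
    - {"tx": 0, "ty": 0, "tz": 0, "ax": 0, "ay": 0, "az": 0, "claw": -1}

```text
time_s: 22.9
tcp_pos: [0.5475, -0.0073, 0.1141]
eef_rot: [-180.0, 0.0, -82.0]
contact_force: [0.2, 0.6, -1.6]
gripper_width: 0.0112
```

step_arm:
  increments:
    - {"tx": 0, "ty": 0, "tz": -1, "ax": 0, "ay": 0, "az": 0, "claw": -1}
    - {"tx": 0, "ty": 0, "tz": -1, "ax": 0, "ay": 0, "az": 0, "claw": -1}
    - {"tx": 0, "ty": 0, "tz": -1, "ax": 0, "ay": 0, "az": 0, "claw": -1}
    - {"tx": 0, "ty": 0, "tz": 0, "ax": 0, "ay": 0, "az": 0, "claw": -1}
    - {"tx": 0, "ty": 0, "tz": 0, "ax": 0, "ay": 0, "az": 0, "claw": -1}
    - {"tx": 0, "ty": 0, "tz": 0, "ax": 0, "ay": 0, "az": 0, "claw": -1}

```text
time_s: 23.5
tcp_pos: [0.5476, -0.0074, 0.1115]
eef_rot: [-180.0, -0.0, -82.0]
contact_force: [-2.6, 0.2, 5.1]
gripper_width: 0.0112
```

step_arm:
  increments:
    - {"tx": 0, "ty": 0, "tz": -1, "ax": 0, "ay": 0, "az": 0, "claw": -1}
    - {"tx": 0, "ty": 0, "tz": -1, "ax": 0, "ay": 0, "az": 0, "claw": -1}
    - {"tx": 0, "ty": 0, "tz": -1, "ax": 0, "ay": 0, "az": 0, "claw": -1}
    - {"tx": 0, "ty": 0, "tz": 0, "ax": 0, "ay": 0, "az": 0, "claw": -1}
    - {"tx": 0, "ty": 0, "tz": 0, "ax": 0, "ay": 0, "az": 0, "claw": -1}
    - {"tx": 0, "ty": 0, "tz": 0, "ax": 0, "ay": 0, "az": 0, "claw": -1}

```text
time_s: 24.1
tcp_pos: [0.5479, -0.0072, 0.11]
eef_rot: [-179.9, -0.0, -82.0]
contact_force: [-7.3, 2.6, 18.1]
gripper_width: 0.0119
```

step_arm:
  increments:
    - {"tx": 0, "ty": 0, "tz": 0, "ax": 0, "ay": 0, "az": 0, "claw": -1}
    - {"tx": 0, "ty": 0, "tz": 0, "ax": 0, "ay": 0, "az": 0, "claw": -1}
    - {"tx": 0, "ty": 0, "tz": 0, "ax": 0, "ay": 0, "az": 0, "claw": -1}
    - {"tx": 0, "ty": 0, "tz": 0, "ax": 0, "ay": 0, "az": 0, "claw": -1}
    - {"tx": 0, "ty": 0, "tz": 0, "ax": 0, "ay": 0, "az": 0, "claw": -1}

```text
time_s: 24.6
tcp_pos: [0.5479, -0.0072, 0.11]
eef_rot: [-179.9, -0.0, -82.0]
contact_force: [-7.7, 2.2, 18.5]
gripper_width: 0.0114
```

Run:
```python
from meas import *
s=r.get_state(); print(s["time_s"],s["tcp_pos"],s["contact_force"],s["moment"])
e=np.array([np.cos(np.radians(8)),np.sin(np.radians(8))]);f=np.array([-e[1],e[0]])
for n in("top","wrist"):
    W=cap(n); A=pts(W).reshape(-1,3); d=(A[:,:2]-[.5485,-.0066]); x=d@e;y=d@f
    m=(abs(x)<.055)&(abs(y)<.11)&(A[:,2]>.068)&(A[:,2]<.088)
    G=np.c_[x[m],y[m],np.ones(m.sum())]; k=np.linalg.lstsq(G,A[m,2],rcond=None)[0]; print(n,m.sum(),np.round(k,4),np.median(A[m,2]))
    comp(pts(W),.093,.108,(.5,.6,-.13,.12),n+" wing")
    if n=="wrist": cv2.imwrite("pics/w6.png",W["image"])
```

```text
24.6 [ 0.54787171 -0.00716463  0.10995504] [-7.65704512  2.19794297 18.51732735] [ 0.96158409  2.75887032 -0.02068884]
top 1305 [-0.0024  0.0034  0.0781] 0.07807004989613965
top wing 46 [ 0.5627 -0.11    0.1018] [ 562.6 -110.1] [28.5  8. ] 8.8
wrist 50876 [0.0011 0.0065 0.0795] 0.07914718401217657
wrist wing 2230 [ 0.5636 -0.1098  0.1025] [ 563.8 -110.6] [29.9  8.5] 10.2
wrist wing 105 [ 0.5559 -0.0518  0.099 ] [555.6 -51.2] [11.9  3.3] 8.6
wrist wing 264 [ 0.5615 -0.0155  0.1015] [561.9 -15.7] [ 2.7 10.6] 83.9
wrist wing 262 [ 0.5401 -0.0191  0.1015] [539.6 -18.8] [10.   2.5] 22.1
```

View pics/w6.png

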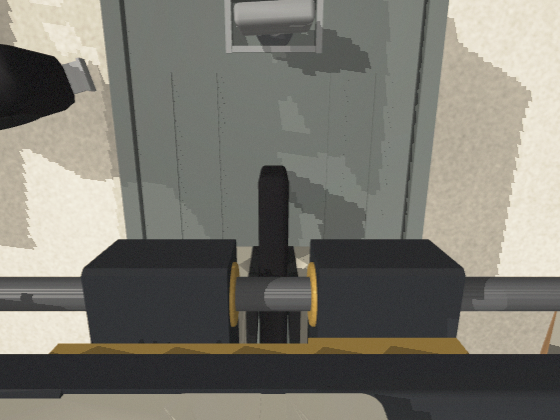

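The wrist view shows the cover down inside the rim, with the wing up through the slot at (275,15). The plate top is at 78–79 mm (79 mm when home) and level within 0.007 rad. The push is steady at 18.5 N, so I'm handing in.

```bash
python3 -c "
from plant import r
print(r.close_job())"
```

```text
the job is handed in; nothing more can be done
None
```

I handed the job in at 24.7 s, with the gripper still holding the cover pressed home. No verdict is reported.

**What I did:**
- I stood both spare cells in the two empty wells.
- I turned the out-of-line wing about 67° until it lay across the light.
- I fitted the cover over both studs and pressed it down onto the landing with about 18 N, gripping the handle with 45 N.

**Last checks:**
- **Cells:** all four tops read the same height, 67 mm by depth camera, in a straight row.
- **Wings:** both were within about 2° of across before the cover went on. Only the far one was visible again afterwards, and it still was.
- **Cover height and level:** the top face read 78.1 mm (top camera) and 79.1 mm (wrist camera), against 79 mm when home. It was level within about 0.007 rad.
- **Cover centring:** the gripper was within about 1 mm of the estimated centre of the light. The two cameras disagreed by 1–2 mm on that centre, so I used a value between them.
- **Side force:** a steady push of about 8 N remained at hand-in. The cover may be lightly touching one side of the rim.
- **Bystanders:** I never moved near the level, tape, log or glue gun at their height. I did not measure their positions again at the end.

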